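Stopper the open battery cell and show its vent elbow to the inspection camera

ROBOT

A 6-joint arm with a two-finger parallel gripper is mounted at the origin on the work surface. World frame = base frame: x ahead of the robot, y to its left, z up, the work surface at z = 0. Lengths are in mm, angles in rad, forces in N, time in s.
With the tool pointing down it reaches from about 350 to 775 mm from the base axis. Payload 7.3 kg.
Tool frame: the origin (TCP) lies at the very end of the fingers, on their centre line; the grasp point (between the pads) lies 19 mm behind it; z points along the fingers, y is the line along which they close (so a half turn about z gives the same grasp; the last joint's range is limited). The gripper opens to 92 mm and grips with 3 to 60 N. Pads are 19 mm wide; open, the fingers measure 130 mm over their backs; the gripper's body (75 mm by 190 mm) begins 47 mm behind the grasp point.
Start: joints at [1.043, 0.342, 1.524, -0, 1.275, -0.146], TCP at [195.598, 487.223, 226.741] pointing down, gripper open.
Joint ranges: [-2.53, 2.53], [-0.77, 2.02], [0.04, 2.7], [-1, 4.14], [0.28, 2.66], [-3.11, 3.11]. Speed limits (rad/s): [2.57, 2.57, 3.14, 3.14, 3.14, 3.14].

INTERFACE

Orientations are given as [roll, pitch, yaw] about the fixed x, y, z axes, in that order (R = Rz(yaw) Ry(pitch) Rx(roll)).
In Python, from plant import * gives the robot as it stands.
- The arm moves only by the tool arm_command, never from a script. Its arguments are lists of equal length, an entry for each row: "gripper": the finger opening in mm, from 0 to 91.8; "dp": the shift along the tool's x, y, z in units of 25 mm (1.0 is 25 mm), a list of three; "twist": the turn about the tool's z in units of 5 degrees (1.0 is 5 degrees). A call has exactly 5 rows; each row shifts and turns the commanded pose from where the row before left it, along the tool's axes as they then stand; what a row does not reach is not made up. A row lasts 1/8 s, in which the tool goes at most 62.5 mm and 10.7 degrees, less where a joint would pass 70% of its speed; a pose out of reach is approached as far as the arm can. A call is refused whole if a number of a shift passes 1 or a number of a turn 1, either way. A call with a gripper value outside its range is refused whole. The fingers move at their own pace and stop on an object; the grip force is fixed at half the most. Time passes only in rows, so rows that do not move let the fingers close, or fill a call up. It gives the time, the measured TCP pose, the force, the opening and the grip force at its end, in the units of the state.
- get_obs(): the state, without advancing time (a new reading comes with each control period).
- capture(name): name is "scene" or "top" or "wrist"; returns the picture (420x560x3 uint8, red, green, blue); there is no depth.
- get_calibration(name): a dict with "mtx" (3x3 intrinsics, pixels), "position" and "attitude" of the camera in the world; the wrist camera has in their place "mount" (4x4, takes a point from camera to tool coordinates, whose origin is the TCP and whose axes are the flange's). Camera axes: x right, y down, z forward; pixel columns grow to the right and rows downward; lengths in mm; the calibration is good to about 2 mm. A picture is of the moment at which its call begins: read the wrist's pose just before it. get_calibration takes no time and is no camera call.
- close_job(): hands the job in; it is judged then, once.
The state is a dict: "time": time; "joint_positions": joint angles; "dq": joint speeds; "tau": joint torques, N m; "tool_pos": TCP position; "tcp_rot": TCP orientation; "contact_force": force on the tool from outside, world axes, zero at the start; "moment": the same for the moment, N m; "grip_width": finger opening in mm; "finger_force": force on a finger pad.
Only numpy, scipy, OpenCV 4.12 (cv2) and the standard library are available. Lean on these libraries where they do the work, as an engineer would, in place of code of your own. Each camera call takes 0.05 s, during which the arm holds its last target. There are 200 camera calls.

TASK

The battery's vent elbow has been taken out for inspection: first close the open white filler neck of the blue battery with the red tapered stopper from the wooden caddy, pressed home upright with its flange down on the neck, and let go of it. Then lift the yellow vent elbow out of the caddy and hold it still and upright in the air over the orange spot on the inspection camera's base plate, its outlet tube at lens height and pointing straight at the lens; finish while still holding it there. Do not touch the camera or its stand, and leave the other things where they are.

Things in the scene. Friction and masses are not known exactly. Their poses are not given: they have to be found in the camera images.
- battery: Blue block battery, fixed, 90 (x) x 170 (y) x 115 mm high. Origin at the centre of its underside. Three filler places in a row along its y axis, at y = -45, 0 and +45 mm: the one at y = -45 mm is the open white neck, the others are closed by low grey caps, fixed, up to 128 mm high. Two steel terminal posts at x = +32 mm, y = +68 and -73 mm, up to 127 mm high.
- neck_mouth (a point): Centre of the mouth of the open white neck, on its top rim, 129 mm above the table: an upright tube of 35 mm outside and 26 mm inside diameter that stands 14 mm above the battery's top; the bore is 49 mm deep.
- caddy: Light wooden block, fixed, 250 (x) x 75 (y) x 45 mm high, origin at the centre of its underside. In its top three holes of 26 mm diameter, 35 mm deep, in a row along its x axis at x = -80, 0 and +80 mm; stopper, vent elbow and spare plug stand upright in them in any order, flanges resting on the top.
- stopper: Red plastic stopper, 35 to 70 g. Origin on its axis at the underside of its flange, z up. Below it a tapered foot 26 mm long, 22 mm in diameter at the flange and 14 mm at the tip; flange 34 mm in diameter, 5 mm thick; above it a round grip knob 24 mm in diameter, from z = 5 to 36 mm. Seated, its origin is level with the rim of the neck.
- vent_elbow: Yellow plastic vent elbow, 35 to 70 g. Origin on its axis at the underside of its flange, z up. Below it a tapered foot 26 mm long like the stopper's; flange 34 mm in diameter, 5 mm thick; on it a stem 14 mm in diameter; on top a grip block 28 (x) x 16 (y) x 28 mm, from z = 20 to 48 mm (grasp it across y). The outlet tube, 10 mm in diameter with a black band, sticks out along +x at z = 12 mm.
- outlet (a point): Tip of the vent elbow's outlet tube: 36 mm along the elbow's +x from its axis, 12 mm above its origin. The tube points along the elbow's +x.
- inspection_camera: Inspection camera on a stand, fixed. Origin at the centre of the underside of its dark base plate, 260 (x) x 120 (y) x 8 mm. The lens looks level along the body's -x; a white housing 70 x 50 x 50 mm sits on a post at x = 85 mm, its top 225 mm high; the black lens barrel, 40 mm in diameter, reaches to x = 20 mm.
- lens (a point): Centre of the lens's front face, 200 mm above the table. Axes as the camera's: +x points from the orange spot towards the camera, against the view.
- spot (a point): Centre of the orange disc, 50 mm in diameter, on the base plate's top (9 mm above the table), 110 mm in front of the lens (at x = -90 mm on the camera's body).
- spare_plug: Grey spare plug in the caddy: flange 34 mm, low round cap 28 mm with a thin rib, 20 mm high above the caddy. Origin at the flange's underside. A bystander.
- screwdriver: Screwdriver lying on the far side of the table. A bystander.
- multimeter: Yellow multimeter, 140 x 75 x 36 mm, lying at the far side. A bystander.
- handheld_radio: Black handheld radio with aerial, 32 mm thick, lying at the far side. A bystander.
- grease_jar: Small closed jar, 60 mm in diameter and 60 mm high, beyond and left of the battery. A bystander.
Not all that is in view belongs to the job. Of the things that look like the battery, the smaller one is meant.

How it is judged (in metres and radians):
On the way, in this order (a step that is already met when the one before it is completed fails the run):
1. the red stopper is seated in the open neck, upright, and let go (horizontal distance between stopper and neck_mouth below 0.004 m and z of stopper in the frame of neck_mouth between -0.004 and 0.004 m and angle between stopper's own z axis and vertical below 0.1 rad and contact force between stopper and the fingers below 0.05 N), for 0.2 s.
2. the vent elbow is held in the air over the orange spot, upright, at lens height, outlet towards the lens (contact force between vent_elbow and the fingers above 0.5 N and horizontal distance between vent_elbow and spot below 0.025 m and z of outlet in the frame of lens between -0.02 and 0.02 m and angle between vent_elbow's own z axis and vertical below 0.2 rad and angle between the x axis of vent_elbow and the x axis of inspection_camera, either way round below 0.26 rad and x of outlet in the frame of lens above -0.11 m and linear speed of vent_elbow below 0.03 m/s and contact force between vent_elbow and inspection_camera below 0.2 N and contact force between vent_elbow and stopper below 0.2 N and contact force between vent_elbow and the arm below 0.2 N), for 0.3 s.
At the end, for the whole second after the job is handed in: Stopper in the neck (4 mm sideways and in height, tilt under 0.1 rad), let go. Vent elbow held still by the fingers alone: axis within 25 mm of the spot, outlet tip within 20 mm of lens height, tilt under 0.2 rad, outlet pointing at the lens within 0.26 rad (all of step 1 and all of step 2); the arm keeps its last pose, push and grip.
It fails at once if the camera or its stand is touched with more than 2 N (contact force between inspection_camera and anything else above 2 N).
It fails at once if a bystander (spare plug, screwdriver, meter, radio, jar) is moved by more than 20 mm (distance of any of spare_plug, screwdriver, multimeter, handheld_radio, grease_jar from where it was at the start of the episode above 0.02 m).
It also fails if it takes over 54 s, if anything falls off the work surface, if the arm or the gripper's body presses on something with over 40 N, if the wrist force passes 120 N, or if a joint passes its speed limit or range.

## Working session

There is one attempt and no reset: what is moved stays moved. The work goes in short steps, Python scripts to look and compute and a tool call to move; the robot and the scene stay as the last step left them, time stands still between calls to the robot, and variables do not carry over. Pictures are saved under pics/ and viewed, at most 10 in all, crops included, and the job is handed in when it is done.

Besides the shell and the picture viewer there is one more tool, called after "Call:" in YAML: its name, and indented under it one key for each argument. arm_command: Moves the arm, as the interface text tells. Its arguments: {"type":"object","properties":{"gripper":{"type":"array"},"dp":{"type":"array"},"twist":{"type":"array"}},"required":["gripper","dp","twist"]}

```bash
mkdir -p pics; cat > h.py <<'E'
from plant import *
import numpy as np, cv2
from scipy.spatial.transform import Rotation as R
def cam(n):
    c=get_calibration(n); K=np.array(c["mtx"],float)
    if n=="wrist":
        o=get_obs(); T=np.eye(4); T[:3,:3]=R.from_euler('xyz',o["tcp_rot"]).as_matrix(); T[:3,3]=o["tool_pos"]
        M=T@np.array(c["mount"],float); return K,M[:3,:3],M[:3,3]
    a=np.array(c["attitude"],float)
    Rm=a if a.shape==(3,3) else R.from_euler('xyz',a).as_matrix()
    return K,Rm,np.array(c["position"],float)
def pix(C,u,v,z):
    K,Rm,p=C; d=Rm@np.linalg.solve(K,[u,v,1]); return p+d*(z-p[2])/d[2]
def proj(C,X):
    K,Rm,p=C; q=K@(Rm.T@(np.array(X)-p)); return q[:2]/q[2]
def save(im,f): cv2.imwrite(f,cv2.cvtColor(im,cv2.COLOR_RGB2BGR))
E
python3 - <<'E'
from h import *
for n in("scene","top"):
    c=get_calibration(n); print(n,c); save(capture(n),f"pics/{n}0.png")
print(get_calibration("wrist")); print(get_obs())
E
```

```text
scene {'mtx': array([[395.42181795,   0.        , 281.49165458],
       [  0.        , 395.42181795, 210.0653905 ],
       [  0.        ,   0.        ,   1.        ]]), 'position': array([ 829.82813973, -377.18575888,  834.65022028]), 'attitude': array([-2.51526114, -0.01656974,  0.63145285])}
top {'mtx': array([[386.68929309,   0.        , 278.66844953],
       [  0.        , 386.68929309, 217.12822739],
       [  0.        ,   0.        ,   1.        ]]), 'position': array([ 391.98536164,   21.87128441, 1154.54423302]), 'attitude': array([-3.00581654,  0.01802924, -1.57954206])}
{'mtx': array([[347.78284694,   0.        , 277.05793197],
       [  0.        , 347.78284694, 206.06743573],
       [  0.        ,   0.        ,   1.        ]]), 'mount': array([[ 2.95327892e-04, -9.56253270e-01, -2.92539905e-01,
         7.96153496e+01],
       [ 9.99998824e-01,  7.22692292e-04, -1.35280458e-03,
        -1.53058408e+00],
       [ 1.50504014e-03, -2.92539161e-01,  9.56252359e-01,
        -1.57940169e+02],
       [ 0.00000000e+00,  0.00000000e+00,  0.00000000e+00,
         1.00000000e+00]])}
{'time': 0.1, 'joint_positions': array([ 1.04296246e+00,  3.42680157e-01,  1.52492573e+00,  3.38611427e-05,
        1.27537667e+00, -1.46012134e-01]), 'dq': array([ 0.00102754, -0.00145839, -0.00313162,  0.00290866,  0.00092718,
        0.0005398 ]), 'tau': array([ 2.09625352e-03, -4.32003343e+01, -2.44694996e+01,  7.20845629e-02,
        5.26345137e-02, -7.35633830e-05]), 'tool_pos': array([195.41520485, 486.89187008, 226.09889901]), 'tcp_rot': array([-3.14022225e+00, -2.34258956e-04,  2.75976088e+00]), 'contact_force': array([ 0.09230334,  0.11462132, -0.00207812]), 'moment': array([-0.07423618,  0.02216593,  0.00778256]), 'finger_force': 0.0, 'grip_width': 91.596383518778}
```

View pics/scene0.png

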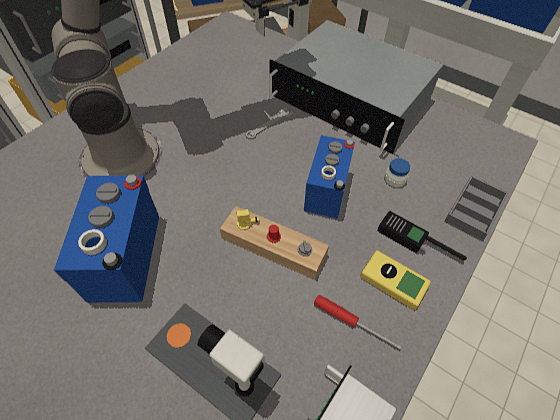

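View pics/top0.png

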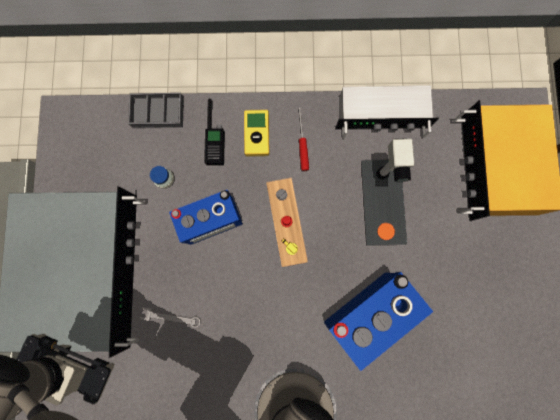

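Two batteries: small one at scene (328,175) / top (205,217), large one at scene (105,240) / top (378,320). The smaller one, at top (205,217), fits. The caddy is at top (287,222), the camera's spot at top (386,231). I'll confirm in enlarged crops.

```bash
python3 - <<'E'
from h import *
a=cv2.imread("pics/top0.png")[170:275,160:320]; cv2.imwrite("pics/c1.png",cv2.resize(a,None,fx=5,fy=5,interpolation=cv2.INTER_CUBIC))
a=cv2.imread("pics/scene0.png")[120:280,210:410]; cv2.imwrite("pics/c2.png",cv2.resize(a,None,fx=3.75,fy=3.75,interpolation=cv2.INTER_CUBIC))
E
```

```text
(no output)
```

View pics/c1.png

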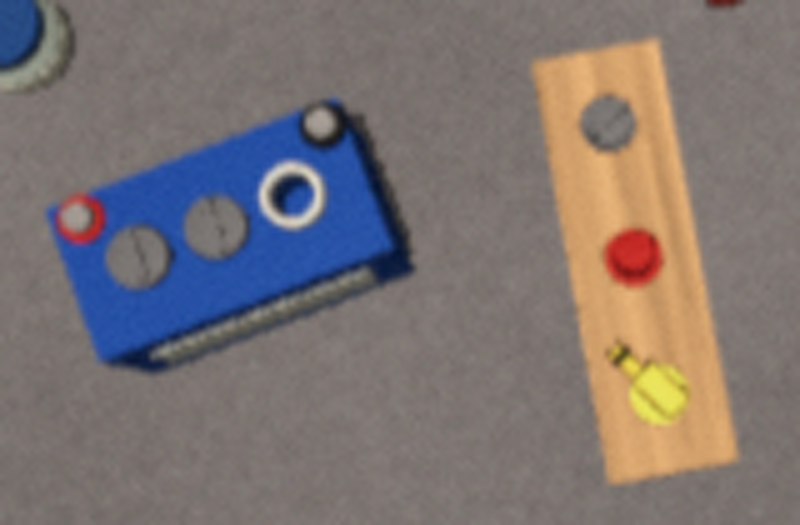

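View pics/c2.png

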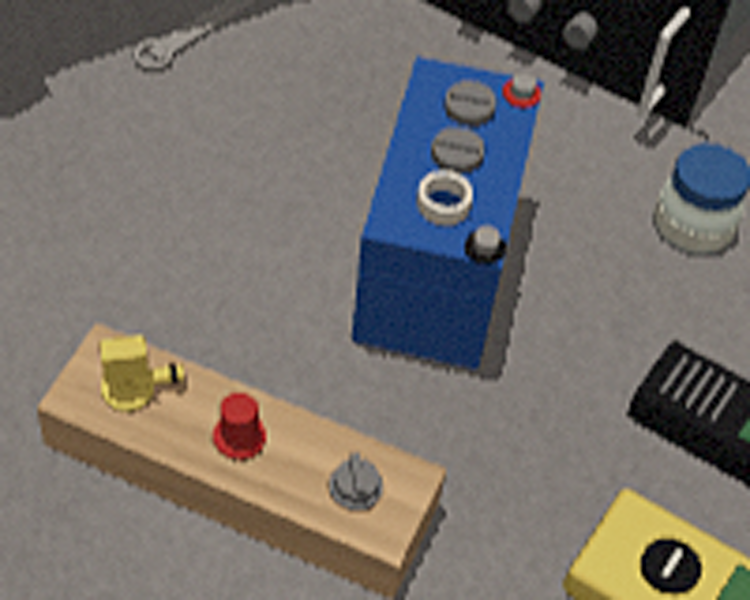

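The top crop shows the neck at (292,194), stopper at (634,257), elbow at (658,393) with its outlet tip at (613,350), and plug at (608,122). The scene crop agrees: the smaller battery has the open white neck at (446,196).

```bash
python3 - <<'E'
from h import *
C=cam("top"); S=cam("scene")
def t(n,x,y,z):
    P=pix(C,160+(x+.5)/5-.5,170+(y+.5)/5-.5,z); print(n,P.round(1)); return P
def s(n,x,y,z):
    P=pix(S,210+(x+.5)/3.75-.5,120+(y+.5)/3.75-.5,z); print("  scene",n,P.round(1)); return P
N=t("neck",292,194,129);s("neck",446,193,129)
c0=t("cap-l",138,257,128);c1=t("cap",216,227,128);t("postN",321,122,127);t("postP",79,215,127)
t("stop flange",634,259,50);s("stop flange",240,436,50);s("stop knobtop",240,404,81)
t("plug",608,122,60)
cs=[t("c",x,y,45) for x,y in((532,62),(658,40),(738,460),(610,484))]
m=sum(cs)/4;ax=(cs[0]+cs[1]-cs[2]-cs[3]);yaw=np.arctan2(ax[1],ax[0]);print("caddy",m.round(1),np.degrees(yaw),np.linalg.norm(ax)/2)
u=np.array([np.cos(yaw),np.sin(yaw)])
for k in(-80,0,80):print(m[:2]+k*u)
for k in (45,90):
  d=(N-c0)/np.linalg.norm(N-c0)
print("batt line",np.degrees(np.arctan2(d[1],d[0])),np.linalg.norm(N-c0))
e=t("elbow flange",658,395,48);o=t("outlet",613,349,57);s("el top",124,350,93);so=s("outlet",179,376,57);s("el fl",128,390,50)
print("elbow yaw",np.degrees(np.arctan2(o[1]-e[1],o[0]-e[0])))
print("spot",pix(C,386,231,9),pix(S,179,335,9))
for p in((366,245),(406,244),(362,160)):print("plate",pix(C,*p,8))
for p in((146,347),(183,304),(280,374)):print("plate s",pix(S,*p,8))
o=get_obs();print(np.degrees(o["tcp_rot"]))
E
```

```text
neck [557.8 202.3 129. ]
  scene neck [559.9 201.4 129. ]
cap-l [524.7 285.1 128. ]
cap [540.5 243.3 128. ]
postN [597.5 187.4 127. ]
postP [548.  317.9 127. ]
stop flange [530.4  18.3  50. ]
  scene stop flange [534.5  17.6  50. ]
  scene stop knobtop [532.4  20.3  81. ]
plug [608.9  32.4  60. ]
c [648.2  76.8  45. ]
c [660.5   2.7  45. ]
c [415.  -39.6  45. ]
c [402.1  33.4  45. ]
caddy [531.5  18.4  45. ] 9.890827125801188 249.47905704250005
[452.64713447   4.60954057]
[531.45808158  18.35125138]
[610.26902869  32.09296219]
batt line -68.16487883969872 89.17516247792896
elbow flange [452.3   5.5  48. ]
outlet [478.1  30.9  57. ]
  scene el top [456.5   3.1  93. ]
  scene outlet [479.1  26.8  57. ]
  scene el fl [456.7   2.5  50. ]
elbow yaw 44.44158965253422
spot [ 503.66924366 -276.31920828    9.        ] [ 507.02108669 -275.35810258    9.        ]
plate [ 462.89826111 -215.91648762    8.        ]
plate [ 464.68067411 -333.46390108    8.        ]
plate [ 721.40270484 -213.92520696    8.        ]
plate s [ 470.02767154 -333.08754936    8.        ]
plate s [ 465.03408319 -221.06534691    8.        ]
plate s [ 722.51757504 -212.26606206    8.        ]
[-1.79921481e+02 -1.34220495e-02  1.58122651e+02]
```

Both views agree to within a few mm, and the spacings match (caddy 249, caps 89, heights and reach fine). Planning the first move now.

```bash
cat >> h.py <<'E'
def plan(x,y,z,yaw,n=None):
    o=get_obs(); p=np.array(o["tool_pos"]); w=np.degrees(o["tcp_rot"][2]); g=np.array([x,y,z],float)
    dy=(yaw-w+180)%360-180
    n0=n
    for n in range(1,80):
        if n0 and n<n0: continue
        tw=[round(-dy/n/5,2)]*n; q=p.copy(); ww=w; rows=[]
        for i in range(n):
            Rm=R.from_euler('xyz',[180,0,ww],degrees=True).as_matrix()
            d=np.round(Rm.T@((g-q)/(n-i))/25,2); rows.append(d.tolist()); q=q+Rm@d*25; ww-=tw[i]*5
        if np.abs(rows).max()<=1 and abs(tw[0])<=1: break
    print("at",p.round(1),round(w,1),"n",n,"end",q.round(1),round(ww,1))
    for i in range(0,n,5): print([list(map(float,r)) for r in rows[i:i+5]],"tw",tw[0])
E
python3 -c "
from h import *
plan(532,18,150,190)"
```

```text
at [195.4 486.9 226.1] 158.1 n 21 end [532.1  17.9 150.1] 189.6
[[-0.93, -0.59, 0.14], [-0.91, -0.61, 0.15], [-0.9, -0.64, 0.14], [-0.88, -0.66, 0.15], [-0.86, -0.68, 0.14]] tw -0.3
[[-0.84, -0.71, 0.15], [-0.82, -0.73, 0.14], [-0.8, -0.75, 0.15], [-0.79, -0.77, 0.14], [-0.76, -0.79, 0.15]] tw -0.3
[[-0.74, -0.81, 0.14], [-0.72, -0.83, 0.15], [-0.7, -0.85, 0.14], [-0.68, -0.87, 0.15], [-0.66, -0.88, 0.14]] tw -0.3
[[-0.63, -0.9, 0.15], [-0.61, -0.92, 0.14], [-0.58, -0.93, 0.15], [-0.56, -0.94, 0.14], [-0.54, -0.96, 0.15]] tw -0.3
[[-0.51, -0.98, 0.14]] tw -0.3
```

Call:
arm_command:
  gripper: [70,70,70,70,70]
  dp:
    - [-0.93,-0.59,0.14]
    - [-0.91,-0.61,0.15]
    - [-0.9,-0.64,0.14]
    - [-0.88,-0.66,0.15]
    - [-0.86,-0.68,0.14]
  twist: [-0.3,-0.3,-0.3,-0.3,-0.3]

```text
time: 0.72
tool_pos: [276.2, 374.8, 208.3]
tcp_rot: [-3.141, -0.0, 2.892]
contact_force: [0.4, 0.0, -0.2]
grip_width: 70.3
finger_force: 0.0
```

Call:
arm_command:
  gripper: [70,70,70,70,70]
  dp:
    - [-0.84,-0.71,0.15]
    - [-0.82,-0.73,0.14]
    - [-0.8,-0.75,0.15]
    - [-0.79,-0.77,0.14]
    - [-0.76,-0.79,0.15]
  twist: [-0.3,-0.3,-0.3,-0.3,-0.3]

```text
time: 1.35
tool_pos: [356.0, 263.1, 190.2]
tcp_rot: [-3.141, -0.0, 3.022]
contact_force: [0.1, -0.1, 0.6]
grip_width: 70.0
finger_force: 0.0
```

Call:
arm_command:
  gripper: [60,60,60,60,60]
  dp:
    - [-0.74,-0.81,0.14]
    - [-0.72,-0.83,0.15]
    - [-0.7,-0.85,0.14]
    - [-0.68,-0.87,0.15]
    - [-0.66,-0.88,0.14]
  twist: [-0.3,-0.3,-0.3,-0.3,-0.3]

```text
time: 1.98
tool_pos: [436.2, 151.4, 172.1]
tcp_rot: [3.142, -0.001, -3.13]
contact_force: [0.9, 0.3, -0.1]
grip_width: 59.9
finger_force: 0.0
```

Call:
arm_command:
  gripper: [60,60,60,60,60]
  dp:
    - [-0.63,-0.9,0.15]
    - [-0.61,-0.92,0.14]
    - [-0.58,-0.93,0.15]
    - [-0.56,-0.94,0.14]
    - [-0.54,-0.96,0.15]
  twist: [-0.3,-0.3,-0.3,-0.3,-0.3]

```text
time: 2.6
tool_pos: [516.4, 40.0, 153.8]
tcp_rot: [3.141, -0.001, -2.999]
contact_force: [0.7, 0.2, -0.7]
grip_width: 59.6
finger_force: 0.0
```

Call:
arm_command:
  gripper: [60,60,60,60,60]
  dp:
    - [-0.51,-0.98,0.14]
    - [0,0,0]
    - [0,0,0]
    - [0,0,0]
    - [0,0,0]
  twist: [-0.3,0,0,0,0]

```text
time: 3.22
tool_pos: [532.0, 18.9, 150.9]
tcp_rot: [3.141, 0.0, -2.973]
contact_force: [0.1, -0.9, -1.7]
grip_width: 60.1
finger_force: 0.0
```

```bash
python3 -c "
from h import *
C=cam('wrist');save(capture('wrist'),'pics/w1.png');print(get_obs()['tool_pos'],np.degrees(get_obs()['tcp_rot']))
for X in ((532,18,81),(532,18,50),(454,4,93),(454,4,50),(558.5,202,129)):print(X,proj(C,X))
np.save('w1.npy',np.array(C,dtype=object),allow_pickle=True)"
```

```text
[532.08585484  18.81794256 150.92753162] [ 1.79997500e+02  1.64295603e-02 -1.70333150e+02]
(532, 18, 81) [277.82465391 220.83029117]
(532, 18, 50) [277.76798974 207.59563224]
(454, 4, 93) [276.79712924 101.70268161]
(454, 4, 50) [276.88167852 101.39642014]
(558.5, 202, 129) [568.10587751 335.47838607]Traceback (most recent call last):
  File "<string>", line 5, in <module>
    np.save('w1.npy',np.array(C,dtype=object),allow_pickle=True)
                     ~~~~~~~~^^^^^^^^^^^^^^^^
ValueError: could not broadcast input array from shape (3,3) into shape (3,)
```

View pics/w1.png

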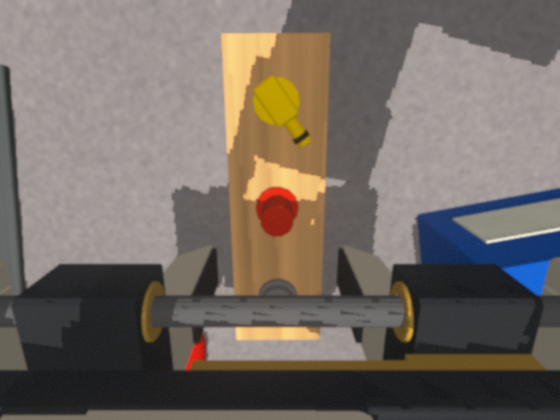

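The wrist picture shows the stopper's knob at (277,221) and flange at (277,209), within 1 px of the prediction. The elbow is at (277,101) with its outlet tip near (307,142). Going down to grasp.

Call:
arm_command:
  gripper: [60,60,60,60,60]
  dp:
    - [0,-0.03,1]
    - [0,0,1]
    - [0,0,1]
    - [0,0,0.86]
    - [0,0,0]
  twist: [0,0,0,0,0]

```text
time: 3.9
tool_pos: [531.2, 17.9, 53.0]
tcp_rot: [3.141, -0.003, -2.973]
contact_force: [0.2, -0.1, 0.9]
grip_width: 59.6
finger_force: 0.0
```

Call:
arm_command:
  gripper: [15,15,15,15,15]
  dp:
    - [0,0,0]
    - [0,0,0]
    - [0,0,0]
    - [0,0,0]
    - [0,0,0]
  twist: [0,0,0,0,0]

```text
time: 4.53
tool_pos: [532.6, 17.6, 54.6]
tcp_rot: [-3.142, 0.001, -2.974]
contact_force: [-0.6, 0.3, 2.7]
grip_width: 23.3
finger_force: 30.0
```

```bash
python3 -c "
from h import *
o=get_obs();print(o['tool_pos'],o['grip_width'],o['finger_force'])
T=R.from_euler('z',-170.33,degrees=True)*R.from_euler('x',180,degrees=True);M=np.eye(4);M[:3,:3]=T.as_matrix();M[:3,3]=[532.1,18.8,150.9]
c=get_calibration('wrist');M=M@np.array(c['mount']);C=(np.array(c['mtx']),M[:3,:3],M[:3,3])
a=pix(C,276.5,101,50);b=pix(C,306.5,141,57);print(a,b,np.degrees(np.arctan2(b[1]-a[1],b[0]-a[0])),np.linalg.norm((b-a)[:2]))
plan(532,18.4,160,190);"
```

```text
[532.56225051  17.56127166  54.58156588] 23.300216131189448 30.000442564487457
[453.87743995   3.56820375  50.        ] [477.27382584  29.3613411   57.        ] 47.78952131566886 34.82350940404386
at [532.6  17.6  54.6] -170.4 n 5 end [531.9  18.5 160.1] -169.9
[[0.0, 0.01, -0.84], [0.0, 0.01, -0.84], [0.01, 0.01, -0.85], [0.0, 0.0, -0.84], [0.01, 0.01, -0.85]] tw -0.02
```

Call:
arm_command:
  gripper: [15,15,15,15,15]
  dp:
    - [0,0,-0.8]
    - [0,0,-1]
    - [0,0,-1]
    - [0,0,-1]
    - [0,0,-1]
  twist: [0,0,0,0,0]

```text
time: 5.15
tool_pos: [532.2, 17.5, 174.8]
tcp_rot: [3.141, -0.0, -2.974]
contact_force: [0.6, 0.2, -1.0]
grip_width: 22.9
finger_force: 30.0
```

```bash
python3 -c "
from h import *
print(get_obs()['grip_width']);plan(558.8,201.8,180,189.6)"
```

```text
22.90791649959868
at [532.2  17.5 174.8] -170.4 n 8 end [558.7 201.8 180.1] -170.4
[[-0.29, 0.89, -0.03], [-0.28, 0.89, -0.03], [-0.29, 0.88, -0.02], [-0.28, 0.89, -0.03], [-0.29, 0.88, -0.02]] tw 0.0
[[-0.28, 0.89, -0.03], [-0.29, 0.88, -0.02], [-0.28, 0.89, -0.03]] tw 0.0
```

Call:
arm_command:
  gripper: [15,15,15,15,15]
  dp:
    - [-0.29,0.89,-0.03]
    - [-0.28,0.89,-0.03]
    - [-0.29,0.88,-0.02]
    - [-0.28,0.89,-0.03]
    - [-0.29,0.88,-0.02]
  twist: [0,0,0,0,0]

```text
time: 5.78
tool_pos: [549.0, 133.4, 177.3]
tcp_rot: [3.142, -0.001, -2.974]
contact_force: [0.1, 0.3, -1.7]
grip_width: 23.3
finger_force: 30.0
```

Call:
arm_command:
  gripper: [15,15,15,15,15]
  dp:
    - [-0.28,0.89,-0.03]
    - [-0.29,0.88,-0.02]
    - [-0.28,0.89,0]
    - [0,0,0]
    - [0,0,0]
  twist: [0,0,0,0,0]

```text
time: 6.4
tool_pos: [558.7, 201.3, 178.5]
tcp_rot: [-3.141, -0.001, -2.974]
contact_force: [0.1, -1.2, -0.8]
grip_width: 23.6
finger_force: 30.0
```

```bash
python3 -c "
from h import *
C=cam('wrist');im=capture('wrist');save(cv2.resize(im[130:330,180:380],None,fx=3,fy=3,interpolation=cv2.INTER_CUBIC),'pics/w2.png');o=get_obs();print(o['tool_pos'],o['contact_force'])
print('neck',(proj(C,(558.8,201.8,129))-[180,130])*3)
plan(558.8,201.8,150,189.6);"
```

```text
[558.79173781 201.03505527 178.55415129] [-0.56620189 -0.50060082  0.05139311]
neck [300.35827273 306.06275324]
at [558.8 201.  178.6] -170.4 n 2 end [558.9 201.8 150.1] -170.4
[[-0.0, 0.02, 0.57], [-0.01, 0.01, 0.57]] tw -0.0
```

View pics/w2.png

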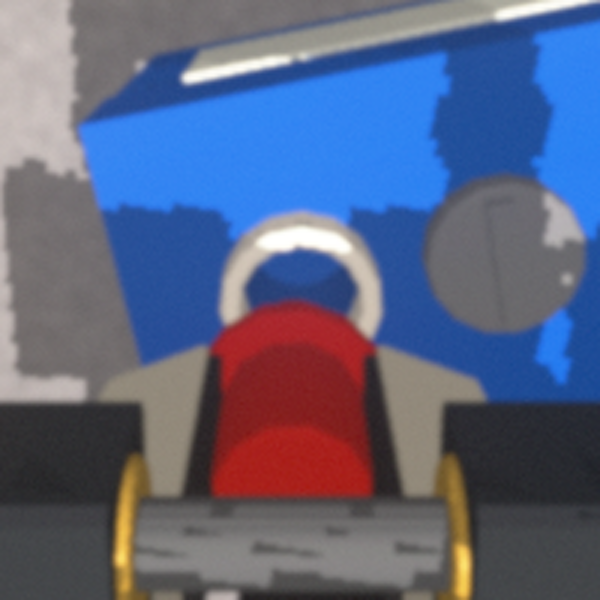

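The crop shows the neck's ring spanning x 220–384 with its top edge at y 212. The stopper's flange spans x 212–380 with its top at y 302. Comparing these with the prediction.

```bash
python3 -c "
from h import *
C=cam('wrist');o=get_obs();p=o['tool_pos']
def ring(c,z,r):
    q=np.array([(proj(C,(c[0]+r*np.cos(a),c[1]+r*np.sin(a),z))-[180,130]+.5)*3-.5 for a in np.linspace(0,6.28,100)]);return q.min(0),q.max(0)
print('neck L220 R384 T212',ring((558.8,201.8),129,17.5))
print('flange L212 R380 T302',ring(p,p[2]-9.6,17),ring(p,p[2]-4.6,17))
"
```

```text
neck L220 R384 T212 (array([220.19510686, 227.99204067]), array([384.72103141, 381.86053167]))
flange L212 R380 T302 (array([203.51933499, 297.71737604]), array([396.63785802, 473.95478671])) (array([201.11750166, 308.33852398]), array([399.40083822, 488.58785384]))
```

The neck's top edge is 16 px higher than predicted, so the neck lies about 3 mm nearer the robot than the top and scene views gave. I'll shift and lower partway.

Call:
arm_command:
  gripper: [15,15,15,15,15]
  dp:
    - [0.1,0.05,0]
    - [0,0,0.4]
    - [0,0,0.4]
    - [0,0,0.34]
    - [0,0,0]
  twist: [0,0,0,0,0]

```text
time: 7.08
tool_pos: [555.7, 202.5, 149.1]
tcp_rot: [-3.142, -0.002, -2.974]
contact_force: [0.0, -0.8, 0.7]
grip_width: 23.1
finger_force: 30.0
```

```bash
python3 -c "
from h import *
C=cam('wrist');im=capture('wrist');save(cv2.resize(im[130:330,180:380],None,fx=3,fy=3,interpolation=cv2.INTER_CUBIC),'pics/w3.png');o=get_obs();p=o['tool_pos'];print(p,o['contact_force'])
def ring(c,z,r):
    q=np.array([(proj(C,(c[0]+r*np.cos(a),c[1]+r*np.sin(a),z))-[180,130]+.5)*3-.5 for a in np.linspace(0,6.28,100)]);return q.min(0),q.max(0)
print('neck',ring((556,201.8),129,17.5))
print('flange',ring(p,p[2]-9.6,17))
"
```

```text
[556.10294403 202.60403334 149.70902266] [-0.94502563 -0.48402868 -0.11800531]
neck (array([201.60209749, 275.55386104]), array([390.07879106, 448.92621307]))
flange (array([203.59037188, 301.23313581]), array([397.24761954, 477.89381383]))
```

View pics/w3.png

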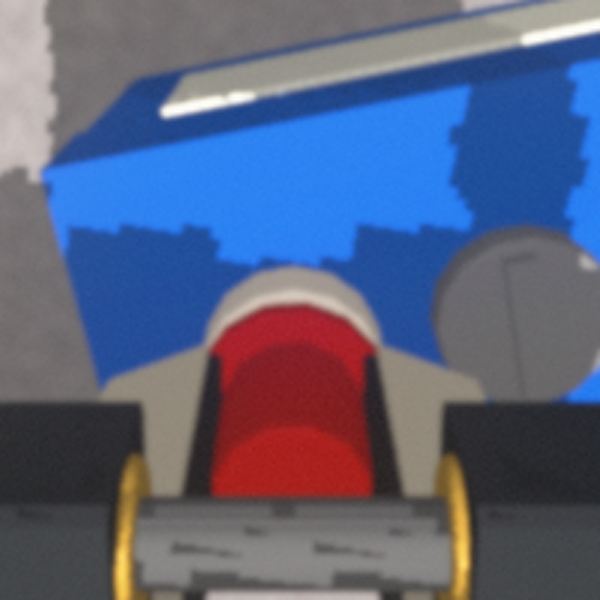

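The grey arc (y 266–290) is the neck's outer wall and the light strip below it is the true rim, so the original estimate (x ≈ 558.5) was right. I'll shift back and press home.

Call:
arm_command:
  gripper: [15,15,15,15,15]
  dp:
    - [-0.09,-0.04,0]
    - [0,0,0.15]
    - [0,0,0.15]
    - [0,0,0.12]
    - [0,0,0]
  twist: [0,0,0,0,0]

```text
time: 7.75
tool_pos: [558.5, 202.0, 139.4]
tcp_rot: [3.142, -0.001, -2.974]
contact_force: [-0.4, -0.2, -0.5]
grip_width: 23.0
finger_force: 30.0
```

Call:
arm_command:
  gripper: [15,15,15,15,15]
  dp:
    - [0,0,0.06]
    - [0,0,0.04]
    - [0,0,0]
    - [0,0,0]
    - [0,0,0]
  twist: [0,0,0,0,0]

```text
time: 8.38
tool_pos: [558.8, 202.1, 138.6]
tcp_rot: [3.142, 0.001, -2.974]
contact_force: [-2.4, -0.8, 7.0]
grip_width: 23.5
finger_force: 30.0
```

Seated at the expected height (138.6) with a 7 N push. Releasing and backing off.

Call:
arm_command:
  gripper: [50,50,50,50,50]
  dp:
    - [0,0,0]
    - [0,0,0]
    - [0,0,0]
    - [0,0,-0.5]
    - [0,0,-1]
  twist: [0,0,0,0,0]

```text
time: 9.0
tool_pos: [558.2, 201.9, 174.9]
tcp_rot: [-3.142, -0.002, -2.974]
contact_force: [1.1, -0.2, 0.3]
grip_width: 50.0
finger_force: 0.0
```

Call:
arm_command:
  gripper: [50,50,50,50,50]
  dp:
    - [0,0,-1]
    - [0,0,0]
    - [0,0,0]
    - [0,0,0]
    - [0,0,0]
  twist: [0,0,0,0,0]

```text
time: 9.62
tool_pos: [558.4, 202.0, 198.9]
tcp_rot: [3.142, -0.001, -2.974]
contact_force: [-0.8, -0.1, -0.2]
grip_width: 49.8
finger_force: 0.0
```

```bash
python3 -c "
from h import *
C=cam('wrist');im=capture('wrist');sc=capture('scene');o=get_obs();print(o['tool_pos'])
a=cv2.resize(im[130:290,180:380],None,fx=2.5,fy=2.5,interpolation=cv2.INTER_CUBIC);b=cv2.resize(sc[130:210,290:365],(375,400),interpolation=cv2.INTER_CUBIC);save(np.hstack([a[:400],b]),'pics/w4.png')
for z in(129,134,165):print(z,(proj(C,(558.8,202,z))-[180,130])*2.5)
plan(454,4,150,225)"
```

```text
[558.50409474 201.99863197 199.21647102]
129 [247.65286359 229.41508455]
134 [247.73990349 235.54294627]
165 [248.36930314 279.85450941]
at [558.5 202.  199.2] -170.4 n 9 end [454.1   4.  150. ] -134.8
[[0.61, -0.79, 0.22], [0.66, -0.75, 0.22], [0.71, -0.7, 0.22], [0.75, -0.65, 0.22], [0.8, -0.59, 0.22]] tw -0.79
[[0.83, -0.54, 0.22], [0.87, -0.48, 0.22], [0.9, -0.42, 0.21], [0.93, -0.36, 0.22]] tw -0.79
```

View pics/w4.png

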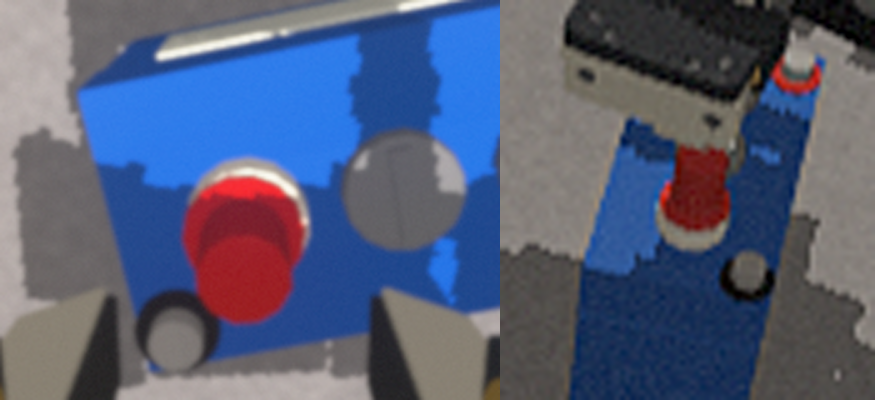

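The stopper sits flush on the neck, flange at about (245,236) against a predicted (248,235), upright and released. Next the elbow, whose yaw is about 46°.

Call:
arm_command:
  gripper: [50,50,50,50,50]
  dp:
    - [0.61,-0.79,0]
    - [0.66,-0.75,0.3]
    - [0.71,-0.7,0.3]
    - [0.75,-0.65,0.3]
    - [0.8,-0.59,0.2]
  twist: [-0.8,-0.8,-0.8,-0.8,-0.8]

```text
time: 10.35
tool_pos: [500.1, 91.2, 171.8]
tcp_rot: [3.141, -0.0, -2.622]
contact_force: [0.4, 0.4, -0.0]
grip_width: 49.8
finger_force: 0.0
```

Call:
arm_command:
  gripper: [50,50,50,50,50]
  dp:
    - [0.83,-0.54,0.22]
    - [0.87,-0.48,0.22]
    - [0.9,-0.42,0.21]
    - [0.93,-0.36,0.22]
    - [0,0,0]
  twist: [-0.8,-0.8,-0.8,-0.8,0]

```text
time: 10.98
tool_pos: [454.3, 2.8, 150.2]
tcp_rot: [3.141, -0.001, -2.348]
contact_force: [0.0, -0.2, -0.4]
grip_width: 49.8
finger_force: 0.0
```

```bash
python3 -c "
from h import *
C=cam('wrist');im=capture('wrist');o=get_obs();print(o['tool_pos'],np.degrees(o['tcp_rot']))
save(cv2.resize(im[100:300,180:380],None,fx=3,fy=3,interpolation=cv2.INTER_CUBIC),'pics/w5.png')
for X in((454,4,93),(454,4,50),(478,29,57)):print(X,(proj(C,X)-[180,100])*3)
plan(454.3,4,66,226)"
```

```text
[455.00581469   3.39938632 150.53229383] [ 1.79991666e+02  1.82855608e-02 -1.34529049e+02]
(454, 4, 93) [297.71733159 387.96304724]
(454, 4, 50) [296.53632896 329.10416968]
(478, 29, 57) [298.04283373 462.89346204]
at [455.    3.4 150.5] -134.5 n 4 end [454.3   4.1  66. ] -133.9
[[0.0, 0.01, 0.85], [0.0, 0.01, 0.84], [0.0, 0.01, 0.85], [0.0, 0.01, 0.84]] tw -0.03
```

View pics/w5.png

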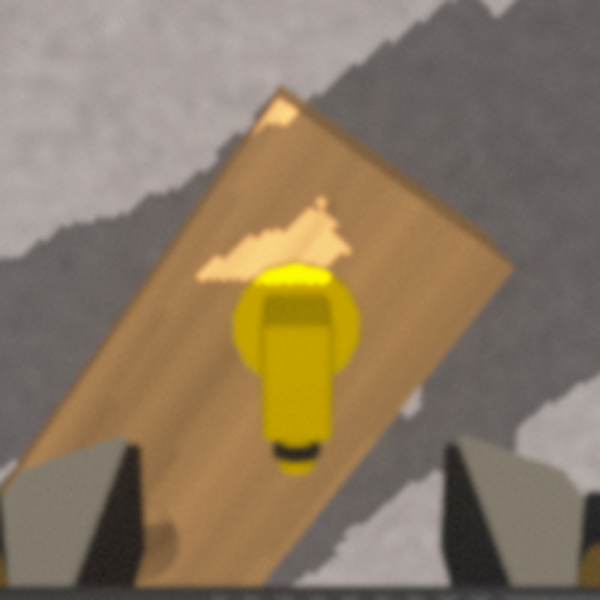

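The elbow is aligned and centred between the fingers: flange at (296,328), block centre x 297, tip at (296,470). Going down to grip it.

Call:
arm_command:
  gripper: [50,50,50,50,50]
  dp:
    - [0,0.01,0.85]
    - [0,0.01,0.85]
    - [0,0.01,0.85]
    - [0,0,0.82]
    - [0,0,0]
  twist: [0,0,0,0,0]

```text
time: 11.65
tool_pos: [454.0, 5.0, 65.3]
tcp_rot: [3.139, -0.001, -2.345]
contact_force: [0.5, -0.8, 1.2]
grip_width: 49.8
finger_force: 0.0
```

Call:
arm_command:
  gripper: [8,8,8,8,8]
  dp:
    - [0,0,0]
    - [0,0,0]
    - [0,0,0]
    - [0,0,0]
    - [0,0,0]
  twist: [0,0,0,0,0]

```text
time: 12.28
tool_pos: [454.6, 4.1, 66.5]
tcp_rot: [-3.141, 0.0, -2.345]
contact_force: [-0.5, 0.2, 3.8]
grip_width: 15.9
finger_force: 30.0
```

Call:
arm_command:
  gripper: [8,8,8,8,8]
  dp:
    - [0,0,-0.6]
    - [0,0,-1]
    - [0,0,-1]
    - [0,0,-1]
    - [0,0,-1]
  twist: [0,0,0,0,0]

```text
time: 12.9
tool_pos: [454.1, 4.2, 181.9]
tcp_rot: [3.141, -0.0, -2.345]
contact_force: [0.3, 0.5, -0.9]
grip_width: 15.5
finger_force: 30.0
```

```bash
python3 -c "
from h import *
o=get_obs();print(o['tool_pos'],o['grip_width'],o['finger_force'])
plan(502,-276,210,181)"
```

```text
[454.13550396   4.15685343 181.87538292] 15.521695708386659 29.997619092464447
at [454.1   4.2 181.9] -134.4 n 12 end [ 502.1 -275.9  209.9] -178.8
[[0.56, -0.77, -0.09], [0.5, -0.8, -0.09], [0.45, -0.83, -0.09], [0.4, -0.86, -0.09], [0.34, -0.88, -0.1]] tw 0.74
[[0.28, -0.9, -0.09], [0.23, -0.92, -0.1], [0.16, -0.93, -0.09], [0.11, -0.94, -0.1], [0.04, -0.95, -0.09]] tw 0.74
[[-0.02, -0.95, -0.1], [-0.08, -0.95, -0.09]] tw 0.74
```

Call:
arm_command:
  gripper: [8,8,8,8,8]
  dp:
    - [0.56,-0.77,-0.2]
    - [0.5,-0.8,-0.2]
    - [0.45,-0.83,-0.2]
    - [0.4,-0.86,-0.2]
    - [0.34,-0.88,-0.2]
  twist: [0.74,0.74,0.74,0.74,0.74]

```text
time: 13.52
tool_pos: [474.2, -113.2, 206.1]
tcp_rot: [3.141, -0.0, -2.67]
contact_force: [1.4, -0.4, -0.6]
grip_width: 15.8
finger_force: 30.0
```

Call:
arm_command:
  gripper: [8,8,8,8,8]
  dp:
    - [0.28,-0.9,-0.12]
    - [0.23,-0.92,0]
    - [0.16,-0.93,0]
    - [0.11,-0.94,0]
    - [0.04,-0.95,0]
  twist: [0.74,0.74,0.74,0.74,0.74]

```text
time: 14.15
tool_pos: [494.5, -230.4, 209.1]
tcp_rot: [3.141, -0.0, -2.995]
contact_force: [0.2, 0.0, 0.1]
grip_width: 15.9
finger_force: 30.0
```

Call:
arm_command:
  gripper: [8,8,8,8,8]
  dp:
    - [-0.02,-0.95,0]
    - [-0.05,-0.5,0]
    - [-0.05,-0.45,0]
    - [0,0,0]
    - [0,0,0]
  twist: [0.74,0.74,0,0,0]

```text
time: 14.78
tool_pos: [502.1, -275.7, 209.1]
tcp_rot: [3.141, -0.0, -3.12]
contact_force: [0.4, 1.2, -0.3]
grip_width: 16.1
finger_force: 30.0
```

```bash
python3 -c "
from h import *
o=get_obs();print(o['tool_pos'],np.degrees(o['tcp_rot']),o['grip_width'],o['finger_force'])
a=capture('top');b=capture('scene')
save(np.hstack([cv2.resize(a[130:270,340:440],(400,560),interpolation=cv2.INTER_CUBIC),cv2.resize(b[250:390,140:240],(400,560),interpolation=cv2.INTER_CUBIC)]),'pics/f1.png')
plan(504,-276,209.5,181)"
```

```text
[ 502.07754397 -275.69040234  209.12567074] [ 1.79972790e+02 -1.26429574e-02 -1.78743272e+02] 16.10117455508688 29.997519850730896
at [ 502.2 -275.5  209.3] -178.7 n 1 end [ 503.9 -276.   209.5] -179.0
[[-0.07, -0.02, -0.01]] tw 0.05
```

View pics/f1.png

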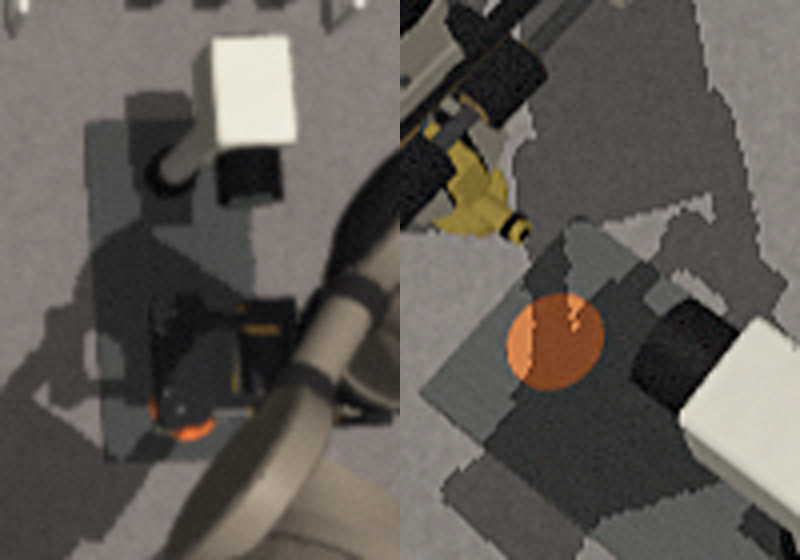

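In the scene half, the elbow hangs upright and its black-banded tip at (517,230) points towards the lens barrel at (690,345). It is held at 30 N within about 3 mm of the spot. A small trim, then hold and hand in.

Call:
arm_command:
  gripper: [8,8,8,8,8]
  dp:
    - [-0.07,-0.02,0]
    - [0,0,0]
    - [0,0,0]
    - [0,0,0]
    - [0,0,0]
  twist: [0,0,0,0,0]

```text
time: 15.5
tool_pos: [503.9, -276.5, 209.2]
tcp_rot: [3.142, 0.0, -3.12]
contact_force: [0.4, -0.5, -1.1]
grip_width: 15.6
finger_force: 30.0
```

```bash
python3 -c "
from plant import *
print(close_job())"
```

```text
the job is handed in; nothing more can be done
None
```

The job is handed in at about 15.5 s of the 54 s allowed, with no verdict returned: the stopper is seated and released in the small battery's neck, and the elbow is held upright over the orange spot with its outlet at lens height, pointing at the lens.

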